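# Click the paint tray home in the paint box

## Task

Put the black tray of watercolour pans into the empty spring well of the white paint box, then press it down gently until you feel the firm stop of its push-push latch, let go, and make sure that it stays down; if it comes back up, press again. Leave the jars and the water cup standing where they are.

Things in the scene. Friction and masses are not known exactly. Their poses are not given: they have to be found in the camera images.
- tray_grip (a point): Centre of the upright wooden grip (12 mm thick in x, 44 mm long in y) in the middle of the loose black pan tray, 60 mm above the tray's underside; the grip's top is 12 mm above this point. Tray  60 mm (x) x 120 mm (y) x 36 mm high, about 0.25 kg, coloured pans in its top. z up, x the short way, y the long way; it fits the well either way round.
- tray_mid (a point): Point at the centre of the tray body, 18 mm above its underside; axes as tray_grip.
- well_mouth (a point): Centre of the well's mouth at rim level, 100 mm above the table, in a fixed white paint box. Orange sloping lips (8 mm high, 7 mm wide) lead into the hole, 64 mm (x) x 124 mm (y). z up, x the short way, y the long way. The box reaches 44 mm to -x, 118 mm to +x (flat mixing palette, same height), 74 mm to each side in y.
- lift (a joint): Travel (m) of the well's grey spring floor: 0 up (top 16 mm below the rim), grows when pressed. Push-push latch; spring 6 N up, 9 N down. Its depth differs from box to box: it catches after 21 to 39 mm; a firm stop lies 3 mm deeper. Press slowly to the stop, let go: it rises 6 mm and stays at 18 to 36 mm. A shorter press, or a second one to the stop, lets it come right up. Over 40 N harms it.
- jar_green_mid (a point): Centre of a glass paint jar with steel lid, radius 28 mm, 75 mm high. Bystander.
- jar_teal_mid (a point): Centre of a dark green paint jar with steel lid, radius 28 mm, 75 mm high. Bystander.
- water_cup_mid (a point): Centre of an open pink plastic cup, radius 40 mm, 100 mm high. Bystander.

How it is judged:
On the way, in this order (a step that is already met when the one before it is completed fails the run):
1. the tray is inside the well, on the lift, before it is pressed home (horizontal distance between tray_mid and well_mouth below 0.006 m and z of tray_mid in the frame of well_mouth below 0.006 m and value of joint lift below 0.009 m).
2. the lift has been pressed down and stays down with nothing of the robot touching the tray (value of joint lift above 0.015 m and horizontal distance between tray_mid and well_mouth below 0.006 m and contact force between pantray and the fingers below 0.05 N and contact force between pantray and the arm below 0.05 N), for 0.3 s.
At the end, for the whole second after the job is handed in: The tray sits level (within 0.1 rad) in the well, centred within 6 mm, on the lift, which is latched at least 15 mm down and stays there untouched and at rest; jars and cup are within 30 mm of where they stood (value of joint lift above 0.015 m and horizontal distance between tray_mid and well_mouth below 0.006 m and z of tray_mid in the frame of well_mouth below -0.01 m and angle between tray_mid's own z axis and vertical below 0.1 rad and linear speed of pantray below 0.02 m/s and distance of each of jar_green_mid, jar_teal_mid, water_cup_mid from where it was at the start of the episode below 0.03 m).
It fails at once if the tray is pushed with more than 45 N (contact force between pantray and paintbox above 45 N).
It fails at once if a jar or the cup is tipped (angle between any of jar_green_mid, jar_teal_mid, water_cup_mid's own z axis and vertical above 0.5 rad).
It also fails if it takes over 51 s, if anything falls off the work surface, if the arm or the gripper's body presses on something with over 40 N, if the wrist force passes 120 N, or if a joint passes its speed limit or range.

## Robot

A 6-joint arm with a two-finger parallel gripper is mounted at the origin on the work surface. World frame = base frame: x ahead of the robot, y to its left, z up, the work surface at z = 0. Lengths are in m, angles in rad, forces in N, time in s.
With the tool pointing down it reaches from about 0.35 to 0.975 m from the base axis. Payload 7.1 kg.
Tool frame: the origin (TCP) lies at the very end of the fingers, on their centre line; the grasp point (between the pads) lies 19 mm behind it; z points along the fingers, x is the direction in which the jaws open and shut, and the axes are right-handed (so a half turn about z gives the same grasp; the last joint's range is limited). The gripper opens to 88 mm and grips with 3 to 60 N. Pads are 20 mm wide; open, the fingers measure 115 mm over their backs; the gripper's body (75 mm by 178 mm) begins 61 mm behind the grasp point.
Start: joints at [1.153, 0.423, 1.63, -0, 1.089, -0.019], TCP at [0.243, 0.576, 0.223] pointing down, gripper open.
Joint ranges: [-3, 3], [-0.9, 2.11], [0.09, 2.58], [-1.31, 4.45], [0.11, 2.69], [-2.54, 2.54]. Speed limits (rad/s): [2.39, 2.39, 3.01, 3.14, 3.14, 3.14].

## Interface

Orientations are given as a unit quaternion [x, y, z, w].
In Python, from bench import env, vision, ticket, spotter gives the robot as it stands.
- The arm moves only by the tool step_arm, never from a script. Its argument "moves" is a list of rows, each an object of numbers: "x", "y", "z": the shift along the tool's x, y, z in mm; "twist": the turn about the tool's z in degrees; "grip": the closure, from 0 (fully open) to 1 (shut). In form: [{"x": .., "y": .., "z": .., "twist": .., "grip": ..}, ...]. A call has exactly 5 rows; each row shifts and turns the commanded pose from where the row before left it, along the tool's axes as they then stand; what a row does not reach is not made up. A row lasts 1/10 s, in which the tool goes at most 50 mm and 8.59 degrees, less where a joint would pass 70% of its speed; a pose out of reach is approached as far as the arm can. A call with a gripper value outside its range is refused whole. The fingers move at their own pace and stop on an object; "grip_force" is the grip in N (left out, the last holds). Time passes only in rows, so rows that do not move let the fingers close, or fill a call up. It gives the time, the measured TCP pose, the force and the opening at its end, in the units of the state.
- env.state(): the state, without advancing time (a new reading comes with each control period).
- vision.capture(name): name is "side" or "top"; returns a dict with "color" (384x512x3 uint8, red, green, blue), "range_z" (384x512 float32, m along the optical axis (not along the pixel's ray), 0 where there is no reading), "fx", "fy", "cx", "cy" (pixels), "world_to_cam" (4x4, takes a point from world to camera coordinates). Camera axes: x right, y down, z forward; pixel columns grow to the right and rows downward; lengths in m; the calibration is good to about 2 mm. A picture is of the moment at which its call begins.
- ticket.job_done(): hands the job in, once; it reports no verdict.
Trained networks look in a picture, given as the dict that the camera call returned (one of the last four; its "shot" number tells which), for a name from the list of things; names that differ only in an ending like _2 or _b are one class to them, and where a whole thing is asked for, a point or a joint stands for the part that bears it (a point fixed in the world has none). Each returns a list of dicts, best first, with "score" (0 to 1); they miss things now and then, are a little off and sometimes report something else, mostly with a low value. They report only what shows in the picture. A call takes as long as a camera call.
- spotter.regions_of(picture, name): "region" (384x512 bool, what is visible of it) and "bbox" ([left, top, right, bottom] in pixels, round what is visible of it).
The state is a dict: "t": time; "joints": joint angles; "joint_vel": joint speeds; "joint_torque": joint torques, N m; "tool_pos": TCP position; "orientation": TCP orientation; "wrist_force": force on the tool from outside, world axes, zero at the start; "moment": the same for the moment, N m; "grip_width": opening from 0.0 (shut) to 1.0 (fully open).
Only numpy, scipy, OpenCV 4.12 (cv2) and the standard library are available. Lean on these libraries where they do the work, as an engineer would, in place of code of your own. Each camera call takes 0.05 s, during which the arm holds its last target. There are 200 camera calls.

## Working session

There is one attempt and no reset: what is moved stays moved. The work goes in short steps, Python scripts to look and compute and a tool call to move; the robot and the scene stay as the last step left them, time stands still between calls to the robot, and variables do not carry over. Pictures are saved under pics/ and viewed, about 8 in all and at most 12, crops included, and the job is handed in when it is done.

Besides the shell and the picture viewer there is one more tool, called after "Request:" in YAML: its name, and indented under it one key for each argument. step_arm: Moves the arm, as the interface text tells. Its arguments: {"type":"object","properties":{"moves":{"type":"array","items":{"type":"object","properties":{"x":{"type":"number"},"y":{"type":"number"},"z":{"type":"number"},"twist":{"type":"number"},"grip":{"type":"number"}}}},"grip_force":{"type":"number"}},"required":["moves"]}

```bash
mkdir -p pics; cat > h.py <<'E'
import numpy as np, cv2
from bench import env, vision, ticket, spotter
def pts(p):
    z=p["range_z"]; v,u=np.mgrid[:384,:512]
    c=np.stack([(u-p["cx"])*z/p["fx"],(v-p["cy"])*z/p["fy"],z,np.ones_like(z)],-1)
    return (c@np.linalg.inv(p["world_to_cam"]).T)[...,:3]
def save(p,n): cv2.imwrite(f"pics/{n}.png",p["color"][...,::-1])
E
python3 - <<'E'
from h import *
np.set_printoptions(precision=4,suppress=True)
s=env.state();print(s)
ps={n:vision.capture(n) for n in("side","top")}
cv2.imwrite("pics/a.png",cv2.resize(np.hstack([ps[n]["color"] for n in ps])[...,::-1],(800,300),interpolation=cv2.INTER_AREA))
save(ps["top"],"top0")
for n,p in ps.items():
    P=pts(p); print(n,np.linalg.inv(p["world_to_cam"])[:3])
    for k in["tray_grip","lift","well_mouth","jar_green_mid","jar_teal_mid","water_cup_mid"]:
        for r in spotter.regions_of(p,k)[:2]:
            m=r["region"]&(p["range_z"]>0);q=P[m]
            print(k,round(r["score"],2),r["bbox"],m.sum(),*( [np.median(q,0),np.percentile(q,2,axis=0),np.percentile(q,98,axis=0)] if m.any() else []))
E
```

```text
{'t': 0.0, 'joints': array([ 1.153 ,  0.4238,  1.6307,  0.    ,  1.0886, -0.019 ]), 'joint_vel': array([ 0.0009,  0.0001, -0.0006,  0.0012, -0.0008,  0.0002]), 'joint_torque': array([ -0.0013, -54.4629, -27.3672,   0.0644,   0.0228,  -0.0001]), 'tool_pos': array([0.2424, 0.5755, 0.2219]), 'orientation': array([ 0.8332,  0.553 , -0.0007,  0.0004]), 'wrist_force': array([ 1.0418, -0.849 , -0.6546]), 'moment': array([-0.0172,  0.0142, -0.0242]), 'grip_width': 0.9998901282329765}
side [[ 0.6831 -0.541   0.4906  0.05  ]
 [-0.7302 -0.4962  0.4697 -0.5988]
 [-0.0107 -0.6791 -0.734   0.9128]]
tray_grip 0.56 [142.0, 162.7, 197.6, 198.9] 1303 [0.5216 0.1522 0.0336] [0.4798 0.1014 0.0008] [0.5743 0.2177 0.0698]
well_mouth 0.64 [255.9, 220.5, 358.5, 325.0] 7246 [ 0.5188 -0.2968  0.0848] [ 0.4367 -0.3753  0.005 ] [ 0.6189 -0.1967  0.0986]
jar_green_mid 0.88 [250.9, 144.3, 272.3, 180.2] 658 [0.7123 0.007  0.0479] [ 0.6966 -0.0094 -0.0016] [0.7803 0.0414 0.0754]
jar_teal_mid 0.66 [170.1, 222.3, 194.6, 260.5] 818 [ 0.4056 -0.0325  0.0522] [ 0.3859 -0.0466  0.0011] [0.4349 0.0002 0.0758]
top [[-0.027
[... 522 characters left out ...]
 0.0578] [ 0.6379 -0.4116 -0.0001] [ 0.7109 -0.3374  0.1002]
well_mouth 0.62 [318.6, 166.9, 422.2, 265.6] 6379 [ 0.534  -0.277   0.0897] [ 0.4458 -0.3643  0.0116] [ 0.6252 -0.191   0.0998]
jar_green_mid 0.97 [221.3, 126.8, 246.2, 153.6] 599 [0.7167 0.0145 0.0729] [ 0.6993 -0.0083  0.0119] [0.7472 0.0387 0.0764]
jar_green_mid 0.48 [321.1, 167.8, 424.4, 266.3] 6371 [ 0.5347 -0.2775  0.0897] [ 0.4463 -0.3658  0.0143] [ 0.6252 -0.1911  0.0998]
jar_teal_mid 0.57 [239.7, 266.9, 264.4, 292.6] 538 [ 0.4162 -0.0201  0.0737] [ 0.3922 -0.0434  0.0014] [0.4397 0.0061 0.0767]
water_cup_mid 0.56 [383.2, 135.7, 432.2, 175.1] 1474 [ 0.6806 -0.3881  0.0581] [ 0.638  -0.4108  0.0015] [ 0.7099 -0.3374  0.1001]
```

View pics/a.png

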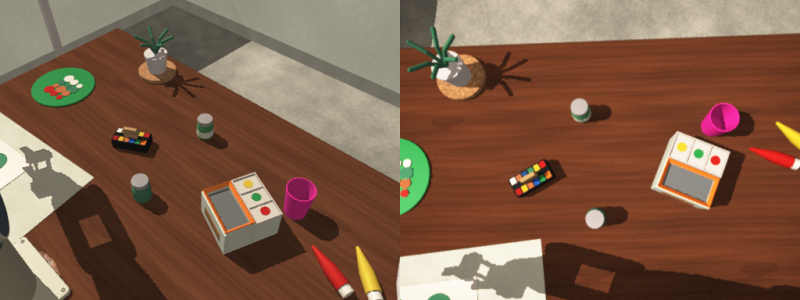

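The top view (right half, halved scale) shows the tray at about (530,178), the box with its empty well at about (690,183), jars at (580,110) and (595,218), and the cup at (720,120) close to the box's palette side. Next I fit exact poses from depth.

```bash
cat >> h.py <<'E'
def rect(q):
    (c,wh,a)=cv2.minAreaRect((q[:,:2]*1000).astype(np.float32)); return np.round(c,1),np.round(wh,1),round(a,1)
def near(P,c,r,lo,hi):
    return P[(np.hypot(P[...,0]-c[0],P[...,1]-c[1])<r)&(P[...,2]>lo)&(P[...,2]<hi)]
E
python3 - <<'E'
from h import *
allp=[]
for n in("top","side"):
    p=vision.capture(n);P=pts(p);P[p["range_z"]==0]=9
    print(n)
    T=(.53,.16)
    g=near(P,T,.05,.05,.09); print("griptop",len(g),g[g[:,2]>.064].mean(0).round(4),rect(g))
    b=near(P,T,.1,.025,.048);print("body top",len(b),b.mean(0).round(4),rect(b),np.percentile(b[:,2],[50,95]).round(4))
    W=(.503,-.266)
    f=near(P,W,.08,.075,.089);print("floor",len(f),rect(f))
    r=near(P,(.535,-.277),.14,.094,.105); 
    k=(P[...,2]>.094)&(P[...,2]<.105)&(np.hypot(P[...,0]-.535,P[...,1]+.277)<.13)
    k=k&~((p["color"][...,0]>1.6*p["color"][...,1].astype(float))&(p["color"][...,2]>90))
    nl,lab,st,ce=cv2.connectedComponentsWithStats(k.astype(np.uint8)); i=1+st[1:,4].argmax()
    print("rim",st[i,4],rect(P[lab==i]))
    hsv=cv2.cvtColor(p["color"],cv2.COLOR_RGB2HSV)
    o=(hsv[...,0]>5)&(hsv[...,0]<22)&(hsv[...,1]>150)&(hsv[...,2]>120)&(np.hypot(P[...,0]-W[0],P[...,1]-W[1])<.09)&(P[...,2]>.085)
    o=cv2.morphologyEx(o.astype(np.uint8),cv2.MORPH_OPEN,np.ones((2,2)))>0
    print("orange",o.sum(),rect(P[o]),np.percentile(P[o][:,2],[2,98]))
    if n=="top":
        im=p["color"].copy(); im[(lab==i)]=im[lab==i]//2+np.array([0,0,120],np.uint8); im[o]=[0,255,0]
        c=np.hstack([p["color"][115:285,300:450],im[115:285,300:450],p["color"][145:315,100:250]]); cv2.imwrite("pics/b.png",cv2.resize(c,(795,300),interpolation=cv2.INTER_CUBIC)[...,::-1])
E
```

```text
top
griptop 161 [0.5316 0.1633 0.0706] (array([531.7, 163.9]), array([12.2, 43.8]), 29.4)
body top 1301 [0.5305 0.1622 0.0356] (array([532. , 164.5]), array([ 61.3, 120.6]), 29.0) [0.0358 0.0385]
floor 2040 (array([ 520.8, -267.8]), array([137. , 122.5]), 65.9)
rim 950 (array([ 512.3, -268.8]), array([147.4, 104.5]), 64.3)
orange 976 (array([4692.6, 4345.7]), array([12682.4,   146.4]), 47.9) [-0.00111351  0.10098118]
side
griptop 157 [0.5285 0.1636 0.0688] (array([529.2, 163.3]), array([15.5, 46.1]), 29.2)
body top 783 [0.5251 0.1563 0.0343] (array([528.5, 163.3]), array([ 64.1, 121. ]), 29.5) [0.0344 0.0396]
floor 2084 (array([ 515.4, -277.5]), array([141.2, 124.7]), 65.5)
rim 652 (array([ 505.7, -267.8]), array([144.6,  92.6]), 66.0)
orange 763 (array([4703.7, 4356.7]), array([12651.4,   118.1]), 47.8) [0.08284985 0.10054438]
```

View pics/b.png

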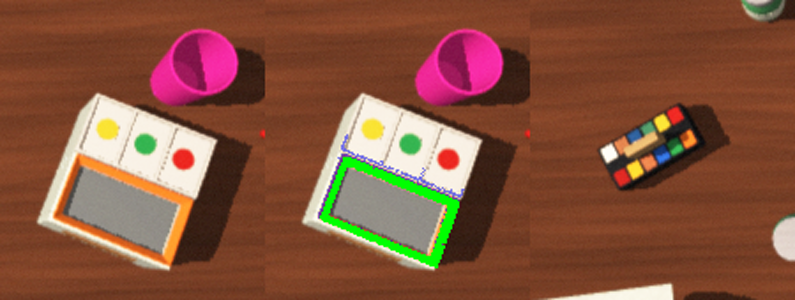

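```bash
python3 - <<'E'
from h import *
from scipy.spatial.transform import Rotation as R
W=(.503,-.266)
for n in("top","side"):
    p=vision.capture(n);P=pts(p);P[p["range_z"]==0]=9
    hsv=cv2.cvtColor(p["color"],cv2.COLOR_RGB2HSV)
    o=(hsv[...,0]>5)&(hsv[...,0]<22)&(hsv[...,1]>150)&(hsv[...,2]>120)&(np.hypot(P[...,0]-W[0],P[...,1]-W[1])<.09)&(P[...,2]>.085)&(P[...,2]<.11)
    nl,lab,st,ce=cv2.connectedComponentsWithStats(o.astype(np.uint8)); i=1+st[1:,4].argmax()
    print(n,"orange",rect(P[lab==i]))
    nf=(hsv[...,1]<60)&(P[...,2]>.078)&(P[...,2]<.088)&(np.hypot(P[...,0]-W[0],P[...,1]-W[1])<.075)
    nl,lab,st,ce=cv2.connectedComponentsWithStats(nf.astype(np.uint8)); i=1+st[1:,4].argmax()
    print("floor",st[i,4],rect(P[lab==i]))
s=env.state(); print(s["tool_pos"], R.from_quat(s["orientation"]).as_matrix().round(3))
E
```

```text
top orange (array([ 502.5, -266.4]), array([142.5,  82.1]), 65.7)
floor 1716 (array([ 502.5, -268.3]), array([121.5,  60.3]), 66.0)
side orange (array([ 504.2, -266.5]), array([144.1,  85.1]), 65.8)
floor 1478 (array([ 506.1, -263.5]), array([120.3,  60.3]), 65.4)
[0.24264551 0.57594776 0.22268908] [[ 0.388  0.922 -0.   ]
 [ 0.922 -0.388 -0.   ]
 [-0.    -0.    -1.   ]]
```

Request:
step_arm:
  moves:
    - {"x": -24,"y": 38,"z": 0,"twist": 0,"grip": 0}
    - {"x": -24,"y": 38,"z": 0,"twist": 0,"grip": 0}
    - {"x": -24,"y": 38,"z": 0,"twist": 0,"grip": 0}
    - {"x": -24,"y": 38,"z": 0,"twist": 0,"grip": 0}
    - {"x": -24,"y": 38,"z": 0,"twist": 0,"grip": 0}

```text
t: 1.4
tool_pos: [0.3719, 0.3902, 0.2229]
orientation: [0.833, 0.553, 0.0, -0.0]
wrist_force: [0.8, 0.8, 0.6]
grip_width: 0.998
```

Request:
step_arm:
  moves:
    - {"x": -24,"y": 38,"z": 0,"twist": 0,"grip": 0}
    - {"x": -24,"y": 38,"z": 0,"twist": 0,"grip": 0}
    - {"x": -24,"y": 38,"z": 0,"twist": 0,"grip": 0}
    - {"x": -24,"y": 38,"z": 0,"twist": 0,"grip": 0}
    - {"x": -24,"y": 38,"z": 0,"twist": 0,"grip": 0}

```text
t: 1.9
tool_pos: [0.5006, 0.2056, 0.223]
orientation: [0.833, 0.553, 0.0, 0.0]
wrist_force: [1.0, -0.1, -0.6]
grip_width: 1.0
```

Request:
step_arm:
  moves:
    - {"x": -28,"y": 38,"z": 10,"twist": 0,"grip": 0}
    - {"x": 0,"y": 7,"z": 20,"twist": 0,"grip": 0}
    - {"x": 0,"y": 0,"z": 20,"twist": 8,"grip": 0}
    - {"x": 0,"y": 0,"z": 20,"twist": 8,"grip": 0}
    - {"x": 0,"y": 0,"z": 20,"twist": 8,"grip": 0}

```text
t: 2.4
tool_pos: [0.5305, 0.1637, 0.132]
orientation: [0.931, 0.365, 0.0, 0.0]
wrist_force: [0.4, 0.2, 0.1]
grip_width: 0.998
```

Request:
step_arm:
  moves:
    - {"x": 0,"y": 0,"z": 0,"twist": 8,"grip": 0}
    - {"x": 0,"y": 0,"z": 0,"twist": 6,"grip": 0}
    - {"x": 0,"y": 0,"z": 0,"twist": 0,"grip": 0}
    - {"x": 0,"y": 0,"z": 0,"twist": 0,"grip": 0}
    - {"x": 0,"y": 0,"z": 0,"twist": 0,"grip": 0}

```text
t: 2.9
tool_pos: [0.5304, 0.164, 0.1329]
orientation: [0.968, 0.253, 0.0, 0.0]
wrist_force: [1.2, 0.5, -0.5]
grip_width: 1.002
```

Request:
step_arm:
  moves:
    - {"z": 25,"grip": 0}
    - {"z": 25,"grip": 0}
    - {"z": 20,"grip": 0}
    - {"z": 14,"grip": 0}
    - {"z": 6,"grip": 0}

```text
$.moves[0]: bad value
```

Request:
step_arm:
  moves:
    - {"grip": 0.5}
    - {"grip": 1}
    - {"grip": 1}
    - {"grip": 1}
    - {"grip": 1}
  grip_force: 25

```text
$.moves[0]: bad value
```

Request:
step_arm:
  moves:
    - {"grip": 1}
    - {"grip": 1}
    - {"grip": 1}
    - {"grip": 1}
    - {"grip": 1}

```text
$.moves[0]: bad value
```

All keys are required in each row.

Request:
step_arm:
  moves:
    - {"x": 0,"y": 0,"z": 25,"twist": 0,"grip": 0}
    - {"x": 0,"y": 0,"z": 25,"twist": 0,"grip": 0}
    - {"x": 0,"y": 0,"z": 20,"twist": 0,"grip": 0}
    - {"x": 0,"y": 0,"z": 14,"twist": 0,"grip": 0}
    - {"x": 0,"y": 0,"z": 6,"twist": 0,"grip": 0}

```text
t: 3.4
tool_pos: [0.5297, 0.1638, 0.0415]
orientation: [0.968, 0.252, -0.001, 0.0]
wrist_force: [0.2, -0.1, -0.2]
grip_width: 0.999
```

Request:
step_arm:
  moves:
    - {"x": 0,"y": 0,"z": 0,"twist": 0,"grip": 0.5}
    - {"x": 0,"y": 0,"z": 0,"twist": 0,"grip": 1}
    - {"x": 0,"y": 0,"z": 0,"twist": 0,"grip": 1}
    - {"x": 0,"y": 0,"z": 0,"twist": 0,"grip": 1}
    - {"x": 0,"y": 0,"z": 0,"twist": 0,"grip": 1}
  grip_force: 25

```text
t: 3.9
tool_pos: [0.5306, 0.1641, 0.0433]
orientation: [0.968, 0.252, 0.001, -0.0]
wrist_force: [-0.9, 0.4, 0.3]
grip_width: 0.585
```

Request:
step_arm:
  moves:
    - {"x": 0,"y": 0,"z": 0,"twist": 0,"grip": 1}
    - {"x": 0,"y": 0,"z": 0,"twist": 0,"grip": 1}
    - {"x": 0,"y": 0,"z": 0,"twist": 0,"grip": 1}
    - {"x": 0,"y": 0,"z": 0,"twist": 0,"grip": 1}
    - {"x": 0,"y": 0,"z": 0,"twist": 0,"grip": 1}

```text
t: 4.4
tool_pos: [0.5305, 0.1641, 0.0427]
orientation: [0.968, 0.252, 0.0, -0.0]
wrist_force: [-0.8, -0.8, -1.9]
grip_width: 0.141
```

Request:
step_arm:
  moves:
    - {"x": 0,"y": 0,"z": -10,"twist": 0,"grip": 1}
    - {"x": 0,"y": 0,"z": -25,"twist": 0,"grip": 1}
    - {"x": 0,"y": 0,"z": -35,"twist": 0,"grip": 1}
    - {"x": 0,"y": 0,"z": -35,"twist": 0,"grip": 1}
    - {"x": 0,"y": 0,"z": -15,"twist": 0,"grip": 1}

```text
t: 4.9
tool_pos: [0.5314, 0.1643, 0.1662]
orientation: [0.968, 0.252, 0.002, -0.0]
wrist_force: [0.2, 0.8, -2.4]
grip_width: 0.138
```

Request:
step_arm:
  moves:
    - {"x": -12,"y": 18,"z": 0,"twist": 0,"grip": 1}
    - {"x": -24,"y": 38,"z": 0,"twist": 0,"grip": 1}
    - {"x": -24,"y": 38,"z": 0,"twist": 0,"grip": 1}
    - {"x": -24,"y": 38,"z": 0,"twist": 0,"grip": 1}
    - {"x": -24,"y": 38,"z": 0,"twist": 0,"grip": 1}

```text
t: 5.4
tool_pos: [0.518, -0.0387, 0.1631]
orientation: [0.968, 0.252, -0.0, -0.0]
wrist_force: [1.1, 0.1, -3.1]
grip_width: 0.134
```

Request:
step_arm:
  moves:
    - {"x": -24,"y": 38,"z": 0,"twist": 0,"grip": 1}
    - {"x": -24,"y": 38,"z": 0,"twist": 0,"grip": 1}
    - {"x": -24,"y": 38,"z": 0,"twist": 0,"grip": 1}
    - {"x": -24,"y": 38,"z": 0,"twist": 0,"grip": 1}
    - {"x": -20,"y": 30,"z": 0,"twist": 0,"grip": 1}

```text
t: 5.9
tool_pos: [0.5054, -0.2549, 0.1631]
orientation: [0.968, 0.251, -0.0, 0.0]
wrist_force: [0.5, 1.1, -1.9]
grip_width: 0.136
```

Request:
step_arm:
  moves:
    - {"x": -10,"y": 11,"z": 0,"twist": 0,"grip": 1}
    - {"x": 0,"y": 0,"z": 0,"twist": 8,"grip": 1}
    - {"x": 0,"y": 0,"z": 0,"twist": 8,"grip": 1}
    - {"x": 0,"y": 0,"z": 0,"twist": 8,"grip": 1}
    - {"x": 0,"y": 0,"z": 0,"twist": 8,"grip": 1}

```text
t: 6.4
tool_pos: [0.5022, -0.2661, 0.1627]
orientation: [1.0, -0.028, -0.0, -0.0]
wrist_force: [0.8, 0.4, -3.3]
grip_width: 0.127
```

Request:
step_arm:
  moves:
    - {"x": 0,"y": 0,"z": 0,"twist": 8,"grip": 1}
    - {"x": 0,"y": 0,"z": 0,"twist": 8,"grip": 1}
    - {"x": 0,"y": 0,"z": 0,"twist": 5.5,"grip": 1}
    - {"x": 0,"y": 0,"z": 0,"twist": 0,"grip": 1}
    - {"x": 0,"y": 0,"z": 0,"twist": 0,"grip": 1}

```text
t: 6.9
tool_pos: [0.5025, -0.2664, 0.1628]
orientation: [0.978, -0.209, -0.0, -0.0]
wrist_force: [0.9, -0.3, -2.4]
grip_width: 0.136
```

```bash
python3 - <<'E'
from h import *
np.set_printoptions(precision=4,suppress=True)
s=env.state();print(s["tool_pos"],s["orientation"],s["wrist_force"])
ims=[]
for n in("top","side"):
    p=vision.capture(n);P=pts(p);P[p["range_z"]==0]=9
    ims.append(p["color"][120:300,270:480])
    t=s["tool_pos"]
    for r in spotter.regions_of(p,"tray_mid")[:2]:
        q=P[r["region"]]; k=q[(q[:,2]>.145)&(q[:,2]<.172)]
        print(n,r["score"],r["bbox"],len(k), rect(k) if len(k)>5 else "", np.percentile(q[:,2],[5,50,95]))
    b=near(P,t,.075,.148,.17); print("body",len(b),rect(b))
    hsv=cv2.cvtColor(p["color"],cv2.COLOR_RGB2HSV)
    o=(hsv[...,0]>5)&(hsv[...,0]<22)&(hsv[...,1]>150)&(hsv[...,2]>120)&(np.hypot(P[...,0]-.503,P[...,1]+.266)<.09)&(P[...,2]>.085)&(P[...,2]<.105)
    if o.sum()>10: print("orange",o.sum(),rect(P[o]))
c=np.hstack(ims);cv2.imwrite("pics/c.png",cv2.resize(c,(800,343),interpolation=cv2.INTER_CUBIC)[...,::-1])
E
```

```text
[ 0.5025 -0.2664  0.1628] [ 0.9778 -0.2094 -0.0003 -0.0001] [ 0.9029 -0.2756 -2.4262]
top 0.66 [338.4, 204.2, 380.4, 245.2] 877 (array([ 514.3, -237.3]), array([56.5, 59.8]), 65.9) [0.1332 0.1555 0.1639]
body 874 (array([ 511.9, -243. ]), array([68.4, 60. ]), 65.9)
orange 369 (array([ 507.2, -255.1]), array([118.4,  81.6]), 65.7)
side 0.55 [265.7, 234.3, 317.6, 284.3] 1090 (array([ 495.9, -275. ]), array([104.7,  60.4]), 65.8) [0.127  0.1542 0.1807]
body 1135 (array([ 499.8, -266.7]), array([122.9,  60.6]), 65.7)
orange 292 (array([ 498.5, -275. ]), array([138.3, 116.5]), 49.8)
```

View pics/c.png

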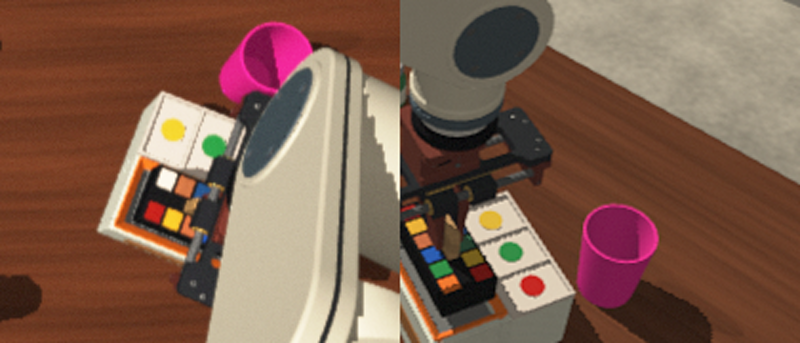

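The top view shows the held tray over the well, aligned with it; the numbers suggest about +1 to +4 mm in world x is needed. I'll shift 2 mm and lower, watching the force.

Request:
step_arm:
  moves:
    - {"x": 1.8,"y": -0.8,"z": 4,"twist": 0,"grip": 1}
    - {"x": 0,"y": 0,"z": 6,"twist": 0,"grip": 1}
    - {"x": 0,"y": 0,"z": 6,"twist": 0,"grip": 1}
    - {"x": 0,"y": 0,"z": 4,"twist": 0,"grip": 1}
    - {"x": 0,"y": 0,"z": 2,"twist": 0,"grip": 1}

```text
t: 7.6
tool_pos: [0.5043, -0.2669, 0.1398]
orientation: [0.978, -0.211, -0.001, -0.0]
wrist_force: [1.2, -0.0, -2.8]
grip_width: 0.139
```

Request:
step_arm:
  moves:
    - {"x": 0,"y": 0,"z": 1,"twist": 0,"grip": 1}
    - {"x": 0,"y": 0,"z": 1,"twist": 0,"grip": 1}
    - {"x": 0,"y": 0,"z": 1,"twist": 0,"grip": 1}
    - {"x": 0,"y": 0,"z": 1,"twist": 0,"grip": 1}
    - {"x": 0,"y": 0,"z": 1,"twist": 0,"grip": 1}

```text
t: 8.1
tool_pos: [0.5048, -0.2671, 0.1358]
orientation: [0.978, -0.211, 0.0, 0.0]
wrist_force: [0.2, -0.9, -2.6]
grip_width: 0.136
```

Request:
step_arm:
  moves:
    - {"x": 0,"y": 0,"z": 1,"twist": 0,"grip": 1}
    - {"x": 0,"y": 0,"z": 1,"twist": 0,"grip": 1}
    - {"x": 0,"y": 0,"z": 1,"twist": 0,"grip": 1}
    - {"x": 0,"y": 0,"z": 1,"twist": 0,"grip": 1}
    - {"x": 0,"y": 0,"z": 0,"twist": 0,"grip": 1}

```text
t: 8.6
tool_pos: [0.5046, -0.267, 0.1315]
orientation: [0.978, -0.211, -0.0, -0.0]
wrist_force: [-0.2, 0.6, -2.5]
grip_width: 0.13
```

Request:
step_arm:
  moves:
    - {"x": 0,"y": 0,"z": 1,"twist": 0,"grip": 1}
    - {"x": 0,"y": 0,"z": 1,"twist": 0,"grip": 1}
    - {"x": 0,"y": 0,"z": 1,"twist": 0,"grip": 1}
    - {"x": 0,"y": 0,"z": 0.5,"twist": 0,"grip": 1}
    - {"x": 0,"y": 0,"z": 0,"twist": 0,"grip": 1}

```text
t: 9.1
tool_pos: [0.5046, -0.2671, 0.1281]
orientation: [0.978, -0.211, -0.0, -0.0]
wrist_force: [0.3, 0.8, -2.6]
grip_width: 0.135
```

Request:
step_arm:
  moves:
    - {"x": 0,"y": 0,"z": 0.5,"twist": 0,"grip": 1}
    - {"x": 0,"y": 0,"z": 0.5,"twist": 0,"grip": 0.8}
    - {"x": 0,"y": 0,"z": 0,"twist": 0,"grip": 0.7}
    - {"x": 0,"y": 0,"z": 0,"twist": 0,"grip": 0.6}
    - {"x": 0,"y": 0,"z": 0,"twist": 0,"grip": 0.6}

```text
t: 9.6
tool_pos: [0.5048, -0.2672, 0.1274]
orientation: [0.978, -0.211, 0.0, 0.0]
wrist_force: [0.4, -0.5, 0.4]
grip_width: 0.394
```

Request:
step_arm:
  moves:
    - {"x": 0,"y": 0,"z": -10,"twist": 0,"grip": 0.6}
    - {"x": 0,"y": 0,"z": -15,"twist": 0,"grip": 0.6}
    - {"x": 0,"y": 0,"z": -15,"twist": 0,"grip": 0.6}
    - {"x": 0,"y": 0,"z": -10,"twist": 0,"grip": 0.6}
    - {"x": 0,"y": 0,"z": 0,"twist": 0,"grip": 1}

```text
t: 10.1
tool_pos: [0.5058, -0.2677, 0.1796]
orientation: [0.978, -0.211, 0.002, 0.001]
wrist_force: [0.6, 0.1, 0.1]
grip_width: 0.343
```

```bash
cat >> h.py <<'E'
def look(name):
    s=env.state();print(s["t"],s["tool_pos"].round(4),s["wrist_force"].round(1),round(s["grip_width"],3))
    ims=[]
    for n in("top","side"):
        p=vision.capture(n);P=pts(p);P[p["range_z"]==0]=9
        ims.append(p["color"][120:300,270:480])
        q=[P[r["region"]&(P[...,2]<1)] for r in spotter.regions_of(p,"tray_mid")[:1]]
        for q in q: 
            h,e=np.histogram(q[:,2],np.arange(.03,.2,.004)); z=e[h.argmax()]+.002
            b=q[abs(q[:,2]-z)<.006]; print(n,len(q),"top z",np.median(b[:,2]).round(4),rect(b))
    cv2.imwrite(f"pics/{name}.png",cv2.resize(np.hstack(ims),(800,343),interpolation=cv2.INTER_CUBIC)[...,::-1])
E
python3 -c "
from h import *
look('d')"
```

```text
10.1 [ 0.5058 -0.2677  0.1796] [0.6 0.1 0.1] 0.343
top 1193 top z 0.1197 (array([ 506.2, -261.3]), array([107.1,  59.9]), 65.3)
side 1796 top z 0.119 (array([ 501.4, -268.1]), array([120.4,  60.5]), 65.8)
```

View pics/d.png

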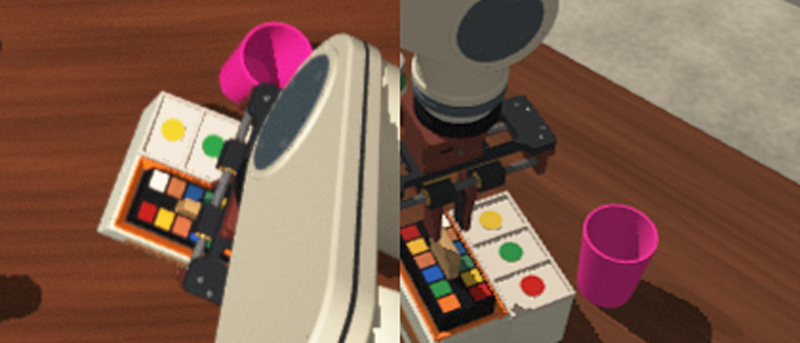

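The tray sits in the well with its top at z≈0.1195, so its underside is on the lift at ≈0.084. Closing the fingers now to press on the top of the grip (z≈0.156).

Request:
step_arm:
  moves:
    - {"x": 0,"y": 0,"z": 0,"twist": 0,"grip": 1}
    - {"x": 0,"y": 0,"z": 0,"twist": 0,"grip": 1}
    - {"x": 0,"y": 0,"z": 0,"twist": 0,"grip": 1}
    - {"x": 0,"y": 0,"z": 0,"twist": 0,"grip": 1}
    - {"x": 0,"y": 0,"z": 0,"twist": 0,"grip": 1}

```text
t: 10.8
tool_pos: [0.5047, -0.2671, 0.1771]
orientation: [0.978, -0.211, -0.0, -0.0]
wrist_force: [-0.4, -0.1, -0.4]
grip_width: 0.004
```

Request:
step_arm:
  moves:
    - {"x": 0,"y": 0,"z": 5,"twist": 0,"grip": 1}
    - {"x": 0,"y": 0,"z": 5,"twist": 0,"grip": 1}
    - {"x": 0,"y": 0,"z": 4,"twist": 0,"grip": 1}
    - {"x": 0,"y": 0,"z": 3,"twist": 0,"grip": 1}
    - {"x": 0,"y": 0,"z": 1,"twist": 0,"grip": 1}

```text
t: 11.3
tool_pos: [0.5044, -0.2669, 0.1586]
orientation: [0.978, -0.211, -0.0, -0.0]
wrist_force: [-0.5, -0.1, 0.2]
grip_width: 0.004
```

Request:
step_arm:
  moves:
    - {"x": 0,"y": 0,"z": 1,"twist": 0,"grip": 1}
    - {"x": 0,"y": 0,"z": 1,"twist": 0,"grip": 1}
    - {"x": 0,"y": 0,"z": 1,"twist": 0,"grip": 1}
    - {"x": 0,"y": 0,"z": 1,"twist": 0,"grip": 1}
    - {"x": 0,"y": 0,"z": 1,"twist": 0,"grip": 1}

```text
t: 11.8
tool_pos: [0.5048, -0.2671, 0.1544]
orientation: [0.978, -0.211, 0.0, 0.0]
wrist_force: [-1.0, 0.7, 2.0]
grip_width: 0.005
```

Request:
step_arm:
  moves:
    - {"x": 0,"y": 0,"z": 1,"twist": 0,"grip": 1}
    - {"x": 0,"y": 0,"z": 1,"twist": 0,"grip": 1}
    - {"x": 0,"y": 0,"z": 1,"twist": 0,"grip": 1}
    - {"x": 0,"y": 0,"z": 1,"twist": 0,"grip": 1}
    - {"x": 0,"y": 0,"z": 1,"twist": 0,"grip": 1}

```text
t: 12.3
tool_pos: [0.5048, -0.2671, 0.1492]
orientation: [0.978, -0.211, 0.0, 0.0]
wrist_force: [0.9, -1.1, 3.2]
grip_width: 0.006
```

Request:
step_arm:
  moves:
    - {"x": 0,"y": 0,"z": 1,"twist": 0,"grip": 1}
    - {"x": 0,"y": 0,"z": 1,"twist": 0,"grip": 1}
    - {"x": 0,"y": 0,"z": 1,"twist": 0,"grip": 1}
    - {"x": 0,"y": 0,"z": 1,"twist": 0,"grip": 1}
    - {"x": 0,"y": 0,"z": 1,"twist": 0,"grip": 1}

```text
t: 12.8
tool_pos: [0.5048, -0.2671, 0.1442]
orientation: [0.978, -0.211, 0.0, 0.0]
wrist_force: [0.5, -0.2, 3.6]
grip_width: 0.003
```

Request:
step_arm:
  moves:
    - {"x": 0,"y": 0,"z": 1,"twist": 0,"grip": 1}
    - {"x": 0,"y": 0,"z": 1,"twist": 0,"grip": 1}
    - {"x": 0,"y": 0,"z": 1,"twist": 0,"grip": 1}
    - {"x": 0,"y": 0,"z": 1,"twist": 0,"grip": 1}
    - {"x": 0,"y": 0,"z": 1,"twist": 0,"grip": 1}

```text
t: 13.3
tool_pos: [0.5048, -0.2671, 0.1392]
orientation: [0.978, -0.211, 0.0, 0.0]
wrist_force: [1.0, 0.4, 4.6]
grip_width: 0.005
```

Request:
step_arm:
  moves:
    - {"x": 0,"y": 0,"z": 1,"twist": 0,"grip": 1}
    - {"x": 0,"y": 0,"z": 1,"twist": 0,"grip": 1}
    - {"x": 0,"y": 0,"z": 1,"twist": 0,"grip": 1}
    - {"x": 0,"y": 0,"z": 1,"twist": 0,"grip": 1}
    - {"x": 0,"y": 0,"z": 1,"twist": 0,"grip": 1}

```text
t: 13.8
tool_pos: [0.5048, -0.2671, 0.1342]
orientation: [0.978, -0.211, 0.0, 0.0]
wrist_force: [-0.4, -0.3, 5.0]
grip_width: 0.005
```

Request:
step_arm:
  moves:
    - {"x": 0,"y": 0,"z": 0.5,"twist": 0,"grip": 1}
    - {"x": 0,"y": 0,"z": 0.5,"twist": 0,"grip": 1}
    - {"x": 0,"y": 0,"z": 0.4,"twist": 0,"grip": 1}
    - {"x": 0,"y": 0,"z": 0.4,"twist": 0,"grip": 1}
    - {"x": 0,"y": 0,"z": 0.2,"twist": 0,"grip": 1}

```text
t: 14.3
tool_pos: [0.5048, -0.2671, 0.1322]
orientation: [0.978, -0.211, 0.0, 0.0]
wrist_force: [0.5, -0.0, 5.6]
grip_width: 0.001
```

Request:
step_arm:
  moves:
    - {"x": 0,"y": 0,"z": 0.4,"twist": 0,"grip": 1}
    - {"x": 0,"y": 0,"z": 0.4,"twist": 0,"grip": 1}
    - {"x": 0,"y": 0,"z": 0.4,"twist": 0,"grip": 1}
    - {"x": 0,"y": 0,"z": 0.4,"twist": 0,"grip": 1}
    - {"x": 0,"y": 0,"z": 0.4,"twist": 0,"grip": 1}

```text
t: 14.8
tool_pos: [0.5047, -0.2671, 0.1302]
orientation: [0.978, -0.211, 0.0, 0.0]
wrist_force: [1.1, -0.3, 6.2]
grip_width: 0.003
```

Request:
step_arm:
  moves:
    - {"x": 0,"y": 0,"z": 0.4,"twist": 0,"grip": 1}
    - {"x": 0,"y": 0,"z": 0.4,"twist": 0,"grip": 1}
    - {"x": 0,"y": 0,"z": 0.4,"twist": 0,"grip": 1}
    - {"x": 0,"y": 0,"z": 0.4,"twist": 0,"grip": 1}
    - {"x": 0,"y": 0,"z": 0.4,"twist": 0,"grip": 1}

```text
t: 15.3
tool_pos: [0.5048, -0.2671, 0.1283]
orientation: [0.978, -0.211, 0.0, 0.0]
wrist_force: [0.8, -0.6, 5.2]
grip_width: 0.001
```

Request:
step_arm:
  moves:
    - {"x": 0,"y": 0,"z": 0.4,"twist": 0,"grip": 1}
    - {"x": 0,"y": 0,"z": 0.4,"twist": 0,"grip": 1}
    - {"x": 0,"y": 0,"z": 0.4,"twist": 0,"grip": 1}
    - {"x": 0,"y": 0,"z": 0.4,"twist": 0,"grip": 1}
    - {"x": 0,"y": 0,"z": 0.4,"twist": 0,"grip": 1}

```text
t: 15.8
tool_pos: [0.5047, -0.2671, 0.1262]
orientation: [0.978, -0.211, 0.0, 0.0]
wrist_force: [0.5, 0.4, 5.8]
grip_width: 0.003
```

Request:
step_arm:
  moves:
    - {"x": 0,"y": 0,"z": 0.4,"twist": 0,"grip": 1}
    - {"x": 0,"y": 0,"z": 0.4,"twist": 0,"grip": 1}
    - {"x": 0,"y": 0,"z": 0.4,"twist": 0,"grip": 1}
    - {"x": 0,"y": 0,"z": 0.4,"twist": 0,"grip": 1}
    - {"x": 0,"y": 0,"z": 0.4,"twist": 0,"grip": 1}

```text
t: 16.3
tool_pos: [0.5048, -0.2671, 0.1243]
orientation: [0.978, -0.211, 0.0, 0.0]
wrist_force: [0.7, -0.5, 5.3]
grip_width: 0.004
```

Request:
step_arm:
  moves:
    - {"x": 0,"y": 0,"z": 0.4,"twist": 0,"grip": 1}
    - {"x": 0,"y": 0,"z": 0.4,"twist": 0,"grip": 1}
    - {"x": 0,"y": 0,"z": 0.4,"twist": 0,"grip": 1}
    - {"x": 0,"y": 0,"z": 0.4,"twist": 0,"grip": 1}
    - {"x": 0,"y": 0,"z": 0.4,"twist": 0,"grip": 1}

```text
t: 16.8
tool_pos: [0.5048, -0.2671, 0.1223]
orientation: [0.978, -0.211, 0.0, 0.0]
wrist_force: [-0.5, 0.4, 5.7]
grip_width: 0.004
```

Request:
step_arm:
  moves:
    - {"x": 0,"y": 0,"z": 0.4,"twist": 0,"grip": 1}
    - {"x": 0,"y": 0,"z": 0.4,"twist": 0,"grip": 1}
    - {"x": 0,"y": 0,"z": 0.4,"twist": 0,"grip": 1}
    - {"x": 0,"y": 0,"z": 0.4,"twist": 0,"grip": 1}
    - {"x": 0,"y": 0,"z": 0.4,"twist": 0,"grip": 1}

```text
t: 17.3
tool_pos: [0.5048, -0.2671, 0.1203]
orientation: [0.978, -0.211, 0.0, 0.0]
wrist_force: [0.9, -0.3, 5.7]
grip_width: 0.001
```

Request:
step_arm:
  moves:
    - {"x": 0,"y": 0,"z": 0.4,"twist": 0,"grip": 1}
    - {"x": 0,"y": 0,"z": 0.4,"twist": 0,"grip": 1}
    - {"x": 0,"y": 0,"z": 0.4,"twist": 0,"grip": 1}
    - {"x": 0,"y": 0,"z": 0.4,"twist": 0,"grip": 1}
    - {"x": 0,"y": 0,"z": 0.4,"twist": 0,"grip": 1}

```text
t: 17.8
tool_pos: [0.505, -0.2671, 0.1195]
orientation: [0.978, -0.211, 0.0, 0.0]
wrist_force: [-3.3, 2.3, 19.8]
grip_width: 0.006
```

Firm stop: the force jumped from 5.7 to 19.8 N at z≈0.1195. Letting go now.

Request:
step_arm:
  moves:
    - {"x": 0,"y": 0,"z": 0.2,"twist": 0,"grip": 1}
    - {"x": 0,"y": 0,"z": 0,"twist": 0,"grip": 1}
    - {"x": 0,"y": 0,"z": -1,"twist": 0,"grip": 1}
    - {"x": 0,"y": 0,"z": -2,"twist": 0,"grip": 1}
    - {"x": 0,"y": 0,"z": -2,"twist": 0,"grip": 1}

```text
t: 18.3
tool_pos: [0.5047, -0.2671, 0.1232]
orientation: [0.978, -0.211, 0.0, 0.0]
wrist_force: [-0.4, 0.2, 4.8]
grip_width: 0.008
```

Request:
step_arm:
  moves:
    - {"x": 0,"y": 0,"z": -2,"twist": 0,"grip": 1}
    - {"x": 0,"y": 0,"z": -2,"twist": 0,"grip": 1}
    - {"x": 0,"y": 0,"z": -2,"twist": 0,"grip": 1}
    - {"x": 0,"y": 0,"z": -3,"twist": 0,"grip": 1}
    - {"x": 0,"y": 0,"z": -3,"twist": 0,"grip": 1}

```text
t: 18.8
tool_pos: [0.5042, -0.2668, 0.1347]
orientation: [0.978, -0.211, -0.001, -0.0]
wrist_force: [-0.1, 1.1, 0.3]
grip_width: 0.004
```

Request:
step_arm:
  moves:
    - {"x": 0,"y": 0,"z": -15,"twist": 0,"grip": 1}
    - {"x": 0,"y": 0,"z": -20,"twist": 0,"grip": 1}
    - {"x": 0,"y": 0,"z": -25,"twist": 0,"grip": 1}
    - {"x": 0,"y": 0,"z": -15,"twist": 0,"grip": 1}
    - {"x": 0,"y": 0,"z": 0,"twist": 0,"grip": 1}

```text
t: 19.3
tool_pos: [0.5061, -0.2678, 0.2132]
orientation: [0.978, -0.211, 0.002, 0.001]
wrist_force: [-0.1, -1.0, 1.1]
grip_width: 0.005
```

```bash
python3 -c "
from h import *
look('e')"
```

```text
19.3 [ 0.5061 -0.2678  0.2132] [-0.1 -1.   1.1] 0.005
top 1261 top z 0.0896 (array([ 509.1, -252. ]), array([88.4, 64.8]), 64.9)
side 1464 top z 0.0887 (array([ 502.1, -266.8]), array([118.2,  62.4]), 66.0)
```

View pics/e.png

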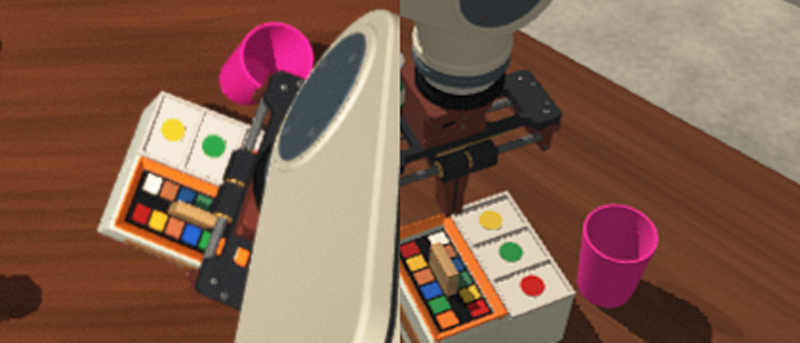

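The tray now lies about 30 mm lower (top at z≈0.089), which is the stop at ≈36 mm less the 6 mm rise. I'll let some time pass, check it once more along with the bystanders, and hand in.

Request:
step_arm:
  moves:
    - {"x": 0,"y": 0,"z": -10,"twist": 0,"grip": 1}
    - {"x": 0,"y": 0,"z": -10,"twist": 0,"grip": 1}
    - {"x": 0,"y": 0,"z": 0,"twist": 0,"grip": 1}
    - {"x": 0,"y": 0,"z": 0,"twist": 0,"grip": 1}
    - {"x": 0,"y": 0,"z": 0,"twist": 0,"grip": 1}

```text
t: 20.0
tool_pos: [0.5045, -0.267, 0.2298]
orientation: [0.978, -0.211, -0.0, -0.0]
wrist_force: [0.1, 0.7, -0.2]
grip_width: 0.006
```

```bash
python3 - <<'E'
from h import *
look('f')
p=vision.capture("side");P=pts(p)
for k in["jar_green_mid","jar_teal_mid","water_cup_mid"]:
    for r in spotter.regions_of(p,k)[:1]: print(k,round(r["score"],2),r["bbox"],np.median(P[r["region"]],0).round(3))
ticket.job_done()
E
```

```text
20.0 [ 0.5045 -0.267   0.2298] [ 0.1  0.7 -0.2] 0.006
top 1364 top z 0.0896 (array([ 509. , -256.1]), array([95.6, 61. ]), 65.1)
side 1503 top z 0.0888 (array([ 500.1, -266.6]), array([123. ,  65.2]), 66.9)
jar_green_mid 0.74 [251.1, 145.7, 273.2, 173.5] [0.711 0.009 0.061]
jar_teal_mid 0.83 [169.3, 221.9, 192.4, 261.0] [ 0.406 -0.032  0.052]
water_cup_mid 0.9 [361.3, 229.0, 404.2, 281.5] [ 0.673 -0.375  0.064]
the job is handed in; nothing more can be done
```

The tray is in the spring well and latched down, and I handed the job in at about 20 s (the limit was 51 s). No verdict is reported, so this rests on my own checks.

**What I did:** I gripped the tray by its wooden grip, lowered it into the well without touching the lips, and let it settle on the raised lift. I then pressed the top of the grip slowly with closed fingers. The force jumped from about 6 N to 20 N at roughly 36 mm of travel, which I took as the firm stop, so I let go there. One press was enough.

**Last checks:**
- **Latch:** both cameras, about 0.7 s apart, showed the tray's top steady at z ≈ 0.089 m. That is about 30 mm below where it sat before pressing, with the gripper well clear.
- **Jars and cup:** the jars were found where they stood at the start. The cup was never located in the first side view, so its check is less exact. It still looked upright and in the same place in the pictures.
- **Disagreement:** the two cameras differed by up to about 4 mm on where the tray and well are in x. The arm also blocked part of the top view, so I measured centring only roughly. The 2 mm clearance of the well keeps the tray within tolerance.

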